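Check the slicer gate's gap with the taper gauge

ROBOT

A 6-joint arm with a two-finger parallel gripper is mounted at the origin on a cart in front of the work surface, level with it; the furniture and walls round the work are solid. World frame = base frame: x ahead of the robot, y to its left, z up, the work surface at z = 0. Lengths are in m, angles in degrees, forces in N, time in s.
With the tool pointing down it reaches from about 0.25 to 0.725 m from the base axis. Payload 9.7 kg.
Tool frame: the origin (TCP) lies at the very end of the fingers, on their centre line; the grasp point (between the pads) lies 19 mm behind it (bot.grip_point_offset is the z of the grasp point in the tool frame, in m); z points along the fingers, x is the direction in which the jaws open and shut, and the axes are right-handed (so a half turn about z gives the same grasp; the last joint's range is limited). The gripper opens to 85 mm and grips with 20 to 120 N. Pads are 22 mm wide; open, the fingers measure 114 mm over their backs; the gripper's body (76 mm by 85 mm) begins 54 mm behind the grasp point. The pads swing forward as they close: fully open they stand 13 mm farther back than shut.
Start: joints at [72.708, 4.979, 10.078, 95.1, 0, 90], TCP at [0.163, 0.525, 0.2] pointing down, gripper open.
Joint ranges: [-179.16, 179.16], [-48.56, 103.87], [-65.8, 70.77], [-126.05, 130.52], [-82.76, 87.17], [-180, 180]. Speed limits (degrees/s): [127.2, 127.2, 147.25, 180, 180, 180].

INTERFACE

Orientations are given as [roll, pitch, yaw] about the fixed x, y, z axes, in that order (R = Rz(yaw) Ry(pitch) Rx(roll)).
In Python, from workcell import get_obs, viewer, job_done, bot gives the robot as it stands.
- The arm moves only by the shell command python3 -m handwheel 'ROWS' [FORCE]. ROWS is JSON, a list of rows, each a list of 5 numbers: the closure, from 0 (fully open) to 1 (shut), then the shift along the world's x, y, z in m, then the turn about the world's z in degrees. A call has 1 to 5 rows; each row is the pose to reach, as a shift and turn from the pose measured when the call began; what a row does not reach only later rows make up. A row lasts 1/10 s, in which the tool goes at most 50 mm and 8.59 degrees, less where a joint would pass 70% of its speed; a pose out of reach is approached as far as the arm can. A call with a gripper value outside its range is refused whole. The fingers move at their own pace and stop on an object; FORCE is the grip in N (left out, the last holds). Time passes only in rows, so rows that repeat a pose let the fingers close. It gives the time, the measured TCP pose, the force and the opening at its end, in the units of the state.
- get_obs(): the state, without advancing time (a new reading comes with each control period).
- viewer.camera(name): name is "side" or "top"; returns a dict with "color" (400x640x3 uint8, blue, green, red), "K" (3x3 intrinsics, pixels), "origin" and "orientation" of the camera in the world. Camera axes: x right, y down, z forward; pixel columns grow to the right and rows downward; lengths in m; the calibration is good to about 2 mm. A picture is of the moment at which its call begins. There is no depth.
- job_done(): hands the job in, once; it reports no verdict.
The state is a dict: "time": time; "q": joint angles; "qd": joint speeds; "joint_efforts": joint torques, N m; "ee_pos": TCP position; "tcp_rot": TCP orientation; "wrist_force": force on the tool from outside, world axes, zero at the start; "torque": the same for the moment, N m; "opening": finger opening in m.
Only numpy, scipy, OpenCV 4.12 (cv2) and the standard library are available. Lean on these libraries where they do the work, as an engineer would, in place of code of your own. Each camera call takes 0.05 s, during which the arm holds its last target.

TASK

Take the orange-handled taper gauge out of its wooden rack and slide its blade, upright and with its width along the gap, down into the gap between the two plates of the slicing gate until it drags snugly: both plates touch it and the blue spring plate is pressed back by about two millimetres, without forcing it. Finish while still holding the gauge by its handle at that depth so that the gap can be read; do not let go, and leave the food and the peeler alone.

Things in the scene. Friction and masses are not known exactly. Their poses are not given: they have to be found in the camera images.
- gauge: Loose taper gauge, about 0.09 kg, blade down in the rack. Steel blade 72 mm long, 24 mm wide (x), tapering on both sides from 3 mm thick (y) at the tip to 13.5 mm at the handle: 1 mm per 7 mm of depth; black lines every 10 mm. Orange handle 36 (x) by 20 (y) by 60 mm tall on top. Origin: middle of the blade's tip; z from tip up to handle. Half a turn about z looks the same.
- gauge_grip (a point): Point inside the orange handle, 109 mm above the gauge's tip, 37 mm above the handle's underside and 23 mm below its top: grip here across the 20 mm thickness (along the gauge's y) with about 30 N.
- rack: Fixed wooden rack: block 50 mm (x) by 42 mm (y), 82 mm high, on a foot 84 by 72 by 6 mm, with a slot 27 mm (x) by 16.5 mm (y) from the top that holds the gauge's blade upright; the gauge has the rack's yaw. Origin: centre of the underside.
- gate: Slicing gate. Fixed aluminium base 90 (x) by 150 (y) by 10 mm, origin at the centre of its underside. On two rods a grey carriage floats up to 8 mm either way along y (under 0.7 N), so the plates centre themselves on the blade. On it stand a steel fence (+y side) and a blue spring plate (-y side), 50 mm wide (x), inner faces upright from 27 to 78 mm above the table; below them it is open down to the base.
- mouth (a point): Middle of the gap's neck, 78 mm above the table, 3 mm from the spring plate's face; the fence's face is 3 to 6.5 mm away on the other side (+y), differently each time (gap at rest 6 to 9.5 mm). x along the gap (the blade's 24 mm width goes along it), y across, z up. Above the neck both lips flare out 40 degrees to 87 mm height. It moves with the carriage.
- fence: The gate's steel fence plate, clamped to the carriage with a black knob; it does not give by hand. 50 mm (x) by 6 mm (y), from 27 to 87 mm above the table. Origin: under the gate's centre, at table height, shifted along +y by the amount that the fence stands open beyond a 6 mm gap.
- spring_plate (a joint): How far the blue spring plate has been pushed back away from the fence, m: 0 at rest, 0.010 at its stop. Spring 1.5 N per mm. Pressed 2 mm back it squeezes the blade with 3 N, which makes a drag against pushing down of about 5 N (3 to 8 N with the friction).
- onion: Loose onion, 82 mm wide, 94 mm tall, origin at its underside; a bystander.
- potato_1: Loose reddish potato, 56 by 78 by 48 mm, origin at its underside; a bystander.
- potato_2: Loose brown potato, 48 by 69 by 39 mm, origin at its underside; a bystander.
- peeler: Loose blue peeler, 170 by 25 by 18 mm, lying near the robot's edge of the table, origin at its underside; a bystander.

How it is judged:
By the outcome, as a careful person would: the job done as asked, in the order asked, and still so for the second after the job is handed in, while the arm keeps its last pose, push and grip.
It also fails if it takes over 42 s, if anything falls off the work surface, if the arm or the gripper's body presses on something with over 40 N, if the wrist force passes 120 N, or if a joint passes its speed limit or range.

## Working session

There is one attempt and no reset: what is moved stays moved. The work goes in short steps, Python scripts to look and compute and a shell command to move; the robot and the scene stay as the last step left them, time stands still between calls to the robot, and variables do not carry over. Pictures are saved under pics/ and viewed, and the job is handed in when it is done.

```bash
mkdir -p pics; ls
python3 - <<'E'
from workcell import get_obs, viewer, bot
import cv2, pickle
o=get_obs(); print(o['time'],o['ee_pos'],o['tcp_rot'],o['opening'],o['wrist_force'],bot.grip_point_offset)
for n in('side','top'):
    c=viewer.camera(n); cv2.imwrite(f'pics/{n}0.png',c['color']); pickle.dump(c,open(f'pics/{n}0.pkl','wb')); print(n,c['K'],c['origin'],c['orientation'])
E
```

```text
pics
0.0 [0.16338247 0.52489311 0.19918973] [-1.79999573e+02  7.40956439e-02  7.27113886e+01] 0.08533490052113535 [0.2743304  0.02380367 0.64601144] -0.0187
side [[430.69688108   0.         324.08952325]
 [  0.         430.69688108 199.91128703]
 [  0.           0.           1.        ]] [ 0.59717636 -0.55134591  0.6622896 ] [-127.92818771    1.23595753    4.56962758]
top [[448.57789299   0.         323.71440752]
 [  0.         448.57789299 200.34676262]
 [  0.           0.           1.        ]] [0.39299276 0.17684863 0.97075244] [-169.24600452   -1.26660048  -90.00095111]
```

View pics/side0.png

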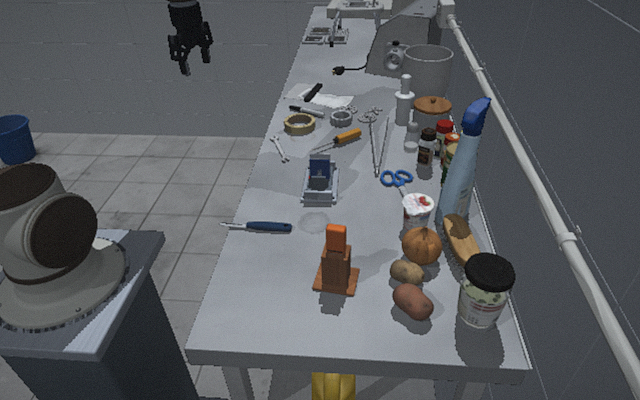

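View pics/top0.png

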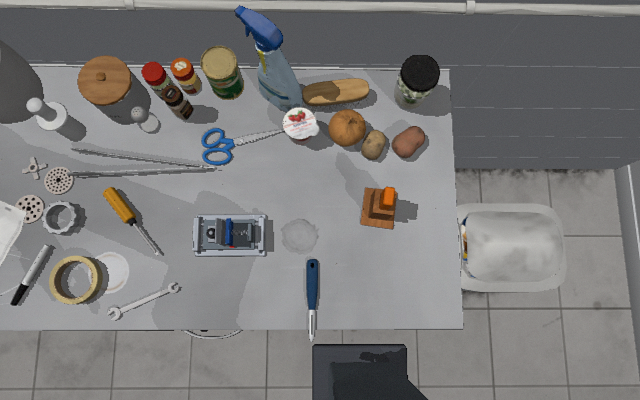

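Run:
```python
import cv2
s=cv2.imread('pics/side0.png');t=cv2.imread('pics/top0.png')
a=cv2.resize(s[140:310,280:380],None,fx=3.5,fy=3.5,interpolation=cv2.INTER_CUBIC)
cv2.imwrite('pics/s_crop.png',a)
g=cv2.resize(t[200:270,180:280],None,fx=7,fy=7,interpolation=cv2.INTER_CUBIC);cv2.imwrite('pics/t_gate.png',g)
g=cv2.resize(t[175:240,345:415],None,fx=8,fy=8,interpolation=cv2.INTER_CUBIC);cv2.imwrite('pics/t_rack.png',g)
```

```text
(no output)
```

View pics/s_crop.png

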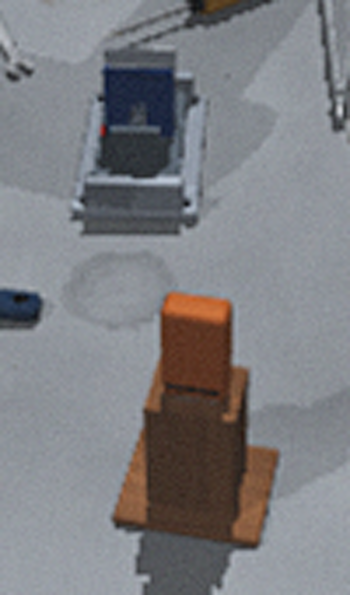

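View pics/t_gate.png

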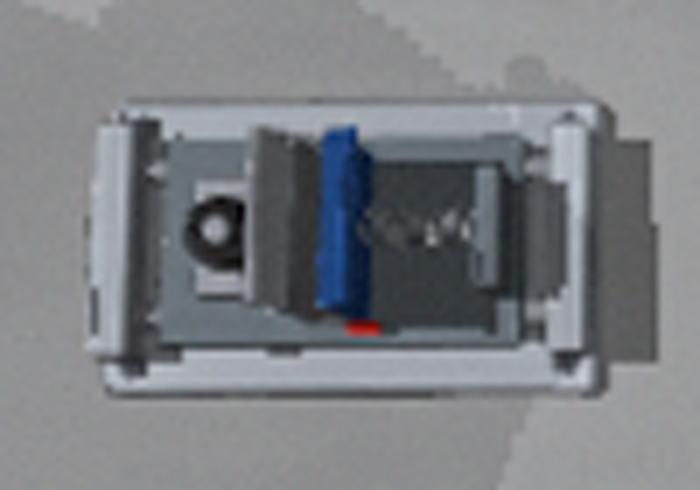

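View pics/t_rack.png

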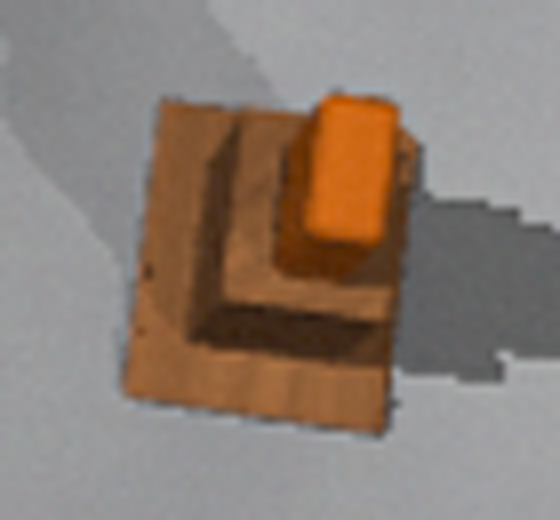

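```bash
cat > h.py <<'E'
import numpy as np, cv2, pickle
from scipy.spatial.transform import Rotation as R
def rot(c): return R.from_euler('xyz',c['orientation'],degrees=True).as_matrix()
def ray(c,uv):
    d=rot(c)@np.linalg.inv(c['K'])@np.array([uv[0],uv[1],1.]); return np.array(c['origin']),d/np.linalg.norm(d)
def onz(c,uv,z):
    o,d=ray(c,uv); return o+d*(z-o[2])/d[2]
def proj(c,p):
    q=np.array(c['K'])@(rot(c).T@(np.array(p)-c['origin'])); return q[:2]/q[2]
def tri(c1,u1,c2,u2):
    o1,d1=ray(c1,u1);o2,d2=ray(c2,u2)
    s=np.linalg.lstsq(np.stack([d1,-d2],1),o2-o1,rcond=None)[0]
    a,b=o1+s[0]*d1,o2+s[1]*d2; return (a+b)/2,np.linalg.norm(a-b)
E
python3 - <<'E'
from h import *
S=pickle.load(open('pics/side0.pkl','rb'));T=pickle.load(open('pics/top0.pkl','rb'))
def rects(c,lo,hi,roi,n):
    h=cv2.cvtColor(c['color'],cv2.COLOR_BGR2HSV); m=cv2.inRange(h,lo,hi)
    k=np.zeros_like(m); x0,y0,x1,y1=roi; k[y0:y1,x0:x1]=m[y0:y1,x0:x1]
    cs=max(cv2.findContours(k,cv2.RETR_EXTERNAL,cv2.CHAIN_APPROX_NONE)[0],key=cv2.contourArea)
    r=cv2.minAreaRect(cs); print(n,cv2.contourArea(cs),r,'\n',cv2.boxPoints(r).round(1).tolist()); return r,cs
print(cv2.cvtColor(T['color'],cv2.COLOR_BGR2HSV)[196,385:397].tolist())
print(cv2.cvtColor(S['color'],cv2.COLOR_BGR2HSV)[220:260:3,336].tolist())
rt,_=rects(T,(5,190,175),(20,255,255),(345,175,415,240),'top bright')
for z in(.135,.142):
    p=[onz(T,u,z)for u in cv2.boxPoints(rt)]; print(z,onz(T,rt[0],z),[np.linalg.norm(p[i]-p[i-1]).round(4) for i in range(4)],[np.degrees(np.arctan2(*(p[i]-p[i-1])[[1,0]])).round(1) for i in range(4)])
rs,cs=rects(S,(3,190,90),(20,255,255),(310,200,370,290),'side')
rb,_=rects(T,(100,140,60),(125,255,255),(215,210,245,255),'blue top')
E
```

```text
[[13, 227, 200], [13, 228, 207], [13, 222, 209], [13, 227, 209], [13, 224, 207], [14, 229, 205], [13, 224, 207], [13, 227, 203], [13, 230, 175], [12, 188, 103], [12, 155, 123], [13, 134, 103]]
[[103, 20, 153], [102, 42, 162], [11, 181, 193], [11, 177, 199], [10, 162, 96], [10, 148, 98], [11, 163, 94], [10, 156, 95], [9, 164, 90], [9, 171, 91], [8, 148, 88], [7, 94, 81], [12, 117, 72], [11, 94, 60]]
top bright 123.5 ((388.5699462890625, 195.50999450683594), (8.9095458984375, 16.687721252441406), 8.130102157592773) 
 [[383.0, 203.10000610351562], [385.29998779296875, 186.60000610351562], [394.20001220703125, 187.89999389648438], [391.79998779296875, 204.39999389648438]]
0.135 [0.56167008 0.03465794 0.135     ] [np.float64(0.0169), np.float64(0.0326), np.float64(0.017), np.float64(0.0326)] [np.float64(82.0), np.float64(-9.4), np.float64(-98.1), np.float64(170.4)]
0.142 [0.56025729 0.03584888 0.142     ] [np.float64(0.0168), np.float64(0.0323), np.float64(0.0169), np.float64(0.0323)] [np.float64(82.0), np.float64(-9.4), np.float64(-98.1), np.float64(170.4)]
side 0.5 ((341.5, 226.5), (1.0, 5.0), 90.0) 
 [[339.0, 226.0], [344.0, 226.0], [344.0, 227.0], [339.0, 227.0]]
blue top 103.0 ((228.060302734375, 230.5350341796875), (5.426910877227783, 25.263206481933594), 3.5763344764709473) 
 [[224.60000610351562, 243.0], [226.10000610351562, 217.8000030517578], [231.60000610351562, 218.10000610351562], [230.0, 243.3000030517578]]
```

Run:
```python
import cv2
s=cv2.imread('pics/side0.png')
cv2.imwrite('pics/s_h.png',cv2.resize(s[220:300,305:365],None,fx=9,fy=7,interpolation=cv2.INTER_CUBIC))
cv2.imwrite('pics/s_g.png',cv2.resize(s[150:210,295:345],None,fx=10,fy=10,interpolation=cv2.INTER_CUBIC))
```

```text
(no output)
```

View pics/s_h.png

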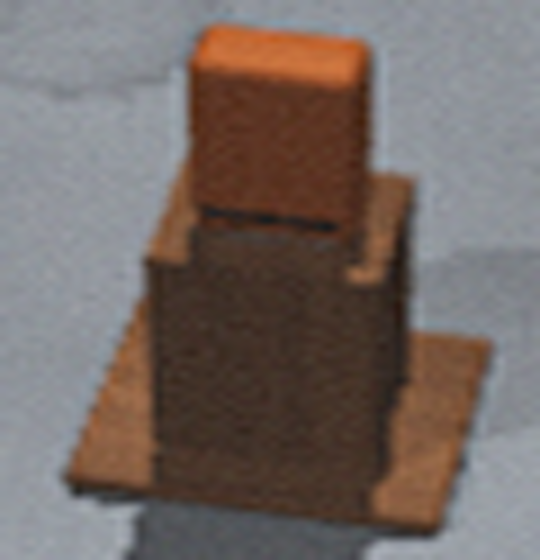

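View pics/s_g.png

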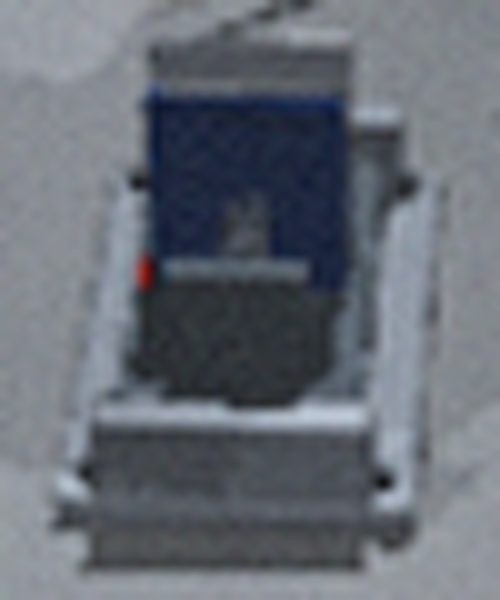

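Run:
```python
from h import *
S=pickle.load(open('pics/side0.pkl','rb'));T=pickle.load(open('pics/top0.pkl','rb'))
f=lambda u,s,o:(np.array(u)+.5)/np.array(s)-.5+o
tr=lambda *u:f(u,8,[345,175]); tg=lambda *u:f(u,7,[180,200]); sh=lambda *u:f(u,[9,7],[305,220]); sg=lambda *u:f(u,10,[295,150])
np.set_printoptions(precision=4,suppress=True)
# handle top corners in both
tc=[tr(325,93),tr(400,103),tr(382,247),tr(305,238)]  # tl(+x,+y) tr br bl
# side: image right=+x, up=+y : near left(-x,-y), near right(+x,-y), far right, far left
print('top corners tri', tri(T,tc[2],S,sh(193,72)), tri(T,tc[1],S,sh(362,85)), tri(T,tc[0],S,sh(368,42)), tri(T,tc[3],S,sh(205,28)))
print('centre tri',tri(T,(388.57,195.5),S,sh(282,57)))
def edge(a,b): d=b-a; return np.degrees(np.arctan2(d[1],d[0])).round(2),np.linalg.norm(d).round(4)
F=[onz(T,tr(*u),.006) for u in((125,396),(385,434),(163,100))]
print('foot',F,edge(F[0],F[2]),edge(F[1],F[0]))
print('foot centre',(F[1]+F[2])/2)
F=[onz(S,sh(*u),.006) for u in((70,478),(438,522),(490,342))]
print('foot side',F,edge(F[0],F[1]),edge(F[1],F[2]),(F[0]+F[2])/2)
C=[onz(T,tg(*u),.01) for u in((105,390),(605,393),(612,106),(125,100))]
print('base',C,[edge(C[i],C[(i+1)%4]) for i in range(4)],np.mean(C,0))
C=[onz(S,sg(*u),z) for u,z in(((60,495),.01),((408,500),.01))]
print('base side',C)
print('blue lip L edge',[onz(T,tg(*u),.078) for u in((318,308),(324,130))])
print('blue lip R edge',[onz(T,tg(*u),.087) for u in((357,312),(352,128),(370,160))])
print('fence lip',[onz(T,tg(*u),.087) for u in((245,303),(255,128),(268,306),(280,130))])
print('blue tri upper-left/right', tri(T,tg(352,128),S,sg(345,97)),tri(T,tg(345,315),S,sg(150,97)))
```

```text
top corners tri (array([0.5423, 0.0289, 0.1392]), np.float64(0.0012516870345440692)) (array([0.5767, 0.0239, 0.1409]), np.float64(0.0010399851699593918)) (array([0.5781, 0.0415, 0.1405]), np.float64(0.0009343726499211937)) (array([0.544 , 0.0469, 0.1388]), np.float64(0.00016732033377749684))
centre tri (array([0.5606, 0.0354, 0.1397]), np.float64(0.00020928968045710696))
foot [array([0.5242, 0.0763, 0.006 ]), array([0.514 , 0.0057, 0.006 ]), array([0.6065, 0.0645, 0.006 ])] (np.float64(-8.13), np.float64(0.0831)) (np.float64(81.79), np.float64(0.0713))
foot centre [0.5602 0.0351 0.006 ]
foot side [array([0.5153, 0.0056, 0.006 ]), array([ 0.5958, -0.0051,  0.006 ]), array([0.6059, 0.0627, 0.006 ])] (np.float64(-7.6), np.float64(0.0813)) (np.float64(81.57), np.float64(0.0686)) [0.5606 0.0341 0.006 ]
base [array([0.4559, 0.4291, 0.01  ]), array([0.4553, 0.2783, 0.01  ]), array([0.5434, 0.2782, 0.01  ]), array([0.5447, 0.4278, 0.01  ])] [(np.float64(-90.26), np.float64(0.1509)), (np.float64(-0.03), np.float64(0.0881)), (np.float64(89.48), np.float64(0.1496)), (np.float64(179.11), np.float64(0.0888))] [0.4998 0.3533 0.01  ]
base side [array([0.4579, 0.2825, 0.01  ]), array([0.5441, 0.285 , 0.01  ])]
blue lip L edge [array([0.4747, 0.3526, 0.078 ]), array([0.5255, 0.353 , 0.078 ])]
blue lip R edge [array([0.4727, 0.3399, 0.087 ]), array([0.5248, 0.3434, 0.087 ]), array([0.5157, 0.3379, 0.087 ])]
fence lip [array([0.4752, 0.3713, 0.087 ]), array([0.5247, 0.3707, 0.087 ]), array([0.4744, 0.3648, 0.087 ]), array([0.5241, 0.3636, 0.087 ])]
blue tri upper-left/right (array([0.525 , 0.343 , 0.0896]), np.float64(0.001176265955307495)) (array([0.4745, 0.3438, 0.0871]), np.float64(0.0053039932958579))
```

Run:
```python
import cv2
t=cv2.imread('pics/top0.png')
g=cv2.resize(t[214:250,208:240],None,fx=16,fy=16,interpolation=cv2.INTER_NEAREST);cv2.imwrite('pics/t_gate2.png',cv2.convertScaleAbs(g,alpha=1.5))
```

```text
(no output)
```

View pics/t_gate2.png

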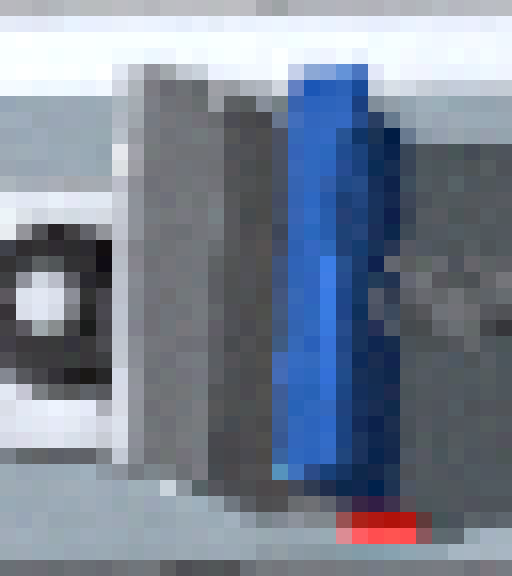

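```bash
python3 -m handwheel '[[0,0.028,-0.035,0,2],[0,0.056,-0.07,0,4],[0,0.084,-0.105,0,6],[0,0.112,-0.14,0,8],[0,0.14,-0.175,0,9.2]]' 30
python3 - <<'E'
from h import *
T=pickle.load(open('pics/top0.pkl','rb'))
for u in (220.5,221,221.5,224.5,225,225.5): print(u,onz(T,(u,231),.078)[:2])
E
```

```text
time: 0.6
ee_pos: [0.304, 0.3483, 0.199]
tcp_rot: [-180.0, 0.1, 82.0]
wrist_force: [0.5, 0.5, -0.2]
opening: 0.0854
220.5 [0.49963933 0.36256762]
221 [0.49964194 0.36157735]
221.5 [0.49964455 0.36058704]
224.5 [0.49966022 0.35464412]
225 [0.49966283 0.35365346]
225.5 [0.49966544 0.35266276]
```

```bash
python3 -m handwheel '[[0,0.0285,-0.0348,0,0],[0,0.057,-0.0696,0,0],[0,0.0855,-0.1044,0,0],[0,0.114,-0.1392,0,0],[0,0.1425,-0.174,0,0]]'
python3 -m handwheel '[[0,0.0285,-0.0348,0,0],[0,0.057,-0.0696,0,0],[0,0.0855,-0.1044,0,0],[0,0.114,-0.139,0,0],[0,0.114,-0.139,0,0]]'
```

```text
time: 1.1
ee_pos: [0.4473, 0.1726, 0.1988]
tcp_rot: [-180.0, 0.1, 82.0]
wrist_force: [0.8, 0.2, 1.1]
opening: 0.0854
time: 1.6
ee_pos: [0.5633, 0.0298, 0.197]
tcp_rot: [-179.9, 0.2, 81.8]
wrist_force: [-0.6, 1.2, -0.5]
opening: 0.0852
```

```bash
python3 -m handwheel '[[0,-0.003,0.0055,0,0.1],[0,-0.003,0.0055,0,0.1],[0,-0.003,0.0055,0,0.1]]'
python3 - <<'E'
from workcell import viewer,get_obs
import cv2,pickle
s=viewer.camera('side')
cv2.imwrite('pics/side1.png',cv2.resize(s['color'][100:300,240:440],None,fx=3,fy=3,interpolation=cv2.INTER_CUBIC))
print(get_obs()['ee_pos'],get_obs()['tcp_rot'])
E
```

```text
time: 1.9
ee_pos: [0.5597, 0.0364, 0.1972]
tcp_rot: [-179.9, 0.1, 82.0]
wrist_force: [-0.7, -0.2, 0.9]
opening: 0.0853
[0.55977697 0.03636804 0.19735026] [-1.79916390e+02  1.42216824e-01  8.19593596e+01]
```

View pics/side1.png

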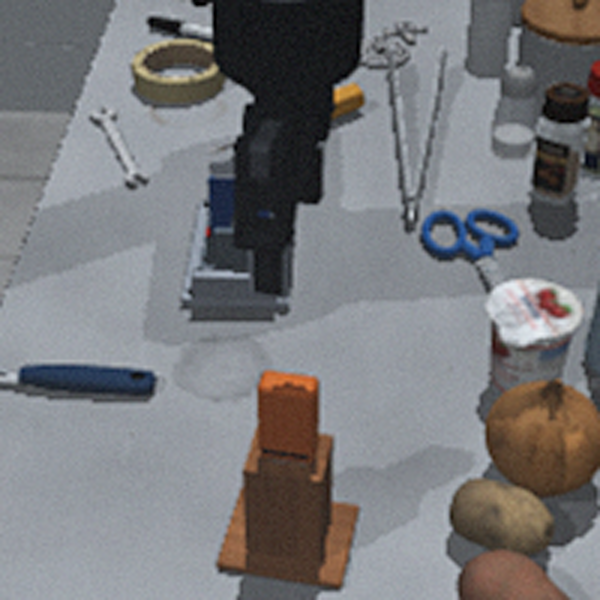

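Run:
```python
from h import *
S=pickle.load(open('pics/side0.pkl','rb'))
for z in(.142,.197,.21): print((proj(S,(.5597,.0364,z))-[240,100])*3)
```

```text
[286.36180913 379.12830041]
[285.85462331 308.01180803]
[285.72799436 290.25617252]
```

Run:
```python
from h import *
S=pickle.load(open('pics/side0.pkl','rb'))
for s in(-.05,.05):
  for z in(.197,.21): print(s,z,(proj(S,(.5597+.14*s,.0364+.99*s,z))-[240,100])*3)
```

```text
-0.05 0.197 [267.84701821 363.21607977]
-0.05 0.21 [267.50913665 345.12000748]
0.05 0.197 [302.11150165 258.17457956]
0.05 0.21 [302.15746031 240.7808694 ]
```

Run:
```python
from workcell import viewer,get_obs
from h import *
s=viewer.camera('side');t=viewer.camera('top')
np.save('pics/x.npy',0)
a=cv2.resize(s['color'][50:250,260:400],None,fx=3,fy=3,interpolation=cv2.INTER_CUBIC)
b=cv2.resize(t['color'][100:300,300:440],None,fx=2.7,fy=3,interpolation=cv2.INTER_CUBIC)
cv2.imwrite('pics/c1.png',cv2.convertScaleAbs(np.hstack([a,b[:600,:378]]),alpha=1.7))
pickle.dump((s,t),open('pics/c1.pkl','wb'))
print(proj(t,(.5597,.0364,.197)))
```

```text
[393.36671179 189.69270241]
```

View pics/c1.png

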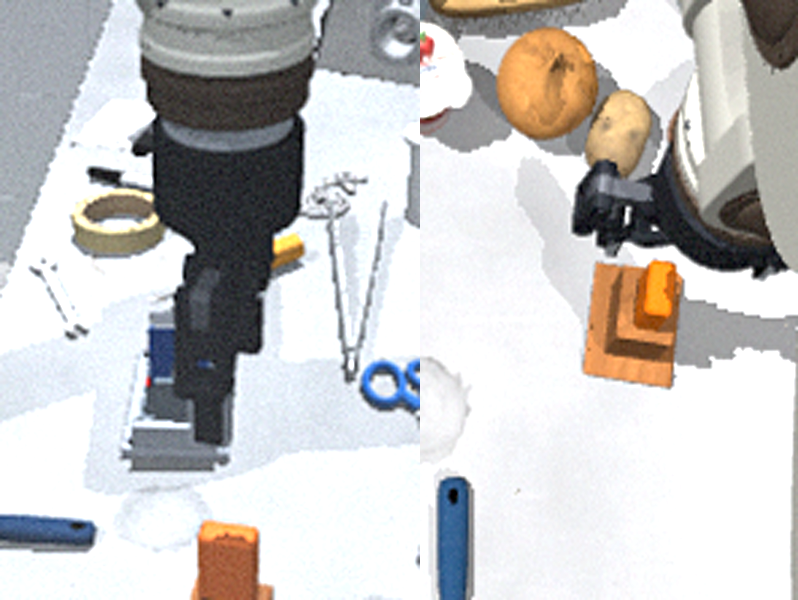

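Run:
```python
from h import *
S,T=pickle.load(open('pics/c1.pkl','rb'))
for s in(-.05,0,.05):
  for z in(.197,.21,.27): 
    p=(.5597+.14*s,.0364+.99*s,z)
    print(s,z,(proj(S,p)-[260,50])*3,(proj(T,p)-[300,100])*[2.7,3]+[420,0])
print(proj(S,(0,0,0.0)),proj(T,(0,0,0)))
```

```text
-0.05 0.197 [207.84701821 513.21607977] [747.64261892 281.07072048]
-0.05 0.21 [207.50913665 495.12000748] [752.39724943 276.56633042]
-0.05 0.27 [205.84481369 405.98312777] [776.52034594 253.71285404]
0 0.197 [225.85462331 458.01180803] [672.09012183 269.07810722]
0 0.21 [225.72799436 440.25617252] [675.60871726 264.37907361]
0 0.27 [225.1063866  353.09568427] [693.46014979 240.53874219]
0.05 0.197 [242.11150165 408.17457956] [596.58157215 257.09246982]
0.05 0.21 [242.15746031 390.7808694 ] [598.86558117 252.1990217 ]
0.05 0.27 [242.38237112 305.66016802] [610.45306173 227.37305376]
[ 62.88310164 279.98302384] [402.54894413 488.53254663]
```

Run:
```python
from h import *
S=pickle.load(open('pics/side0.pkl','rb'))
a=np.radians(72.7)
for s in(-.0465,.0465):
  for z in(.199,.212,.24): 
    p=(.1634+np.cos(a)*s,.5249+np.sin(a)*s,z)
    print(s,z,proj(S,p)-[150,0])
cv2.imwrite('pics/s_grip.png',cv2.convertScaleAbs(cv2.resize(S['color'][0:90,150:230],None,fx=6,fy=6,interpolation=cv2.INTER_CUBIC),alpha=2))
```

```text
-0.0465 0.199 [39.0807417  92.09672545]
-0.0465 0.212 [38.01084452 87.38951337]
-0.0465 0.24 [35.65384875 77.01947114]
0.0465 0.199 [59.17595564 78.88223217]
0.0465 0.212 [58.30198802 74.35398943]
0.0465 0.24 [56.37910767 64.39107001]
```

View pics/s_grip.png

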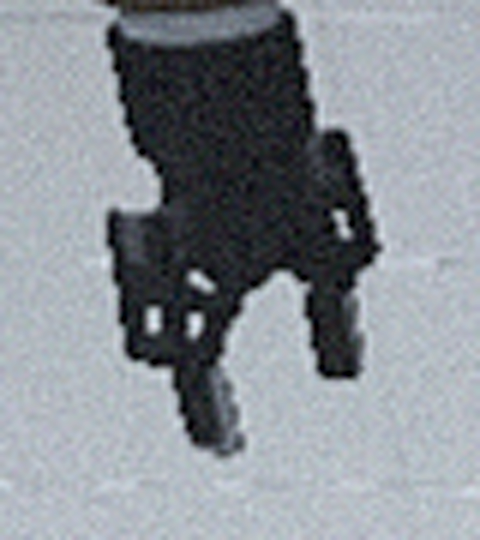

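```bash
python3 -m handwheel '[[0.4,0,-0.001,-0.018,0],[0.4,0.0006,-0.001,-0.037,0],[0.4,0.0006,-0.001,-0.037,0],[0.4,0.0006,-0.001,-0.037,0]]'
python3 - <<'E'
from workcell import viewer,get_obs
from h import *
s=viewer.camera('side');t=viewer.camera('top')
a=cv2.resize(s['color'][100:300,260:400],None,fx=3,fy=3,interpolation=cv2.INTER_CUBIC)
b=cv2.resize(t['color'][130:230,350:450],None,fx=4,fy=4,interpolation=cv2.INTER_CUBIC)
b=np.vstack([b,np.zeros((200,400,3),np.uint8)])[:600,:380]
cv2.imwrite('pics/c2.png',cv2.convertScaleAbs(np.hstack([a,b]),alpha=1.7))
pickle.dump((s,t),open('pics/c2.pkl','wb'))
o=get_obs();x,y,z=o['ee_pos'];print(o['ee_pos'],o['opening'])
for k in(-.022,0,.022): 
    p=(x+.14*k,y+.99*k,z+.005); print((proj(s,p)-[260,100])*3,(proj(t,p)-[350,130])*4+[420,0])
E
```

```text
time: 2.45
ee_pos: [0.5603, 0.0355, 0.1609]
tcp_rot: [-179.9, 0.1, 82.0]
wrist_force: [0.3, 0.7, 0.4]
opening: 0.0512
[0.56084428 0.03534904 0.1616715 ] 0.051032265244686174
[220.49504702 373.15284247] [631.59053137 256.98247869]
[227.95774115 349.2053234 ] [584.14478944 250.20285433]
[235.09967789 326.2871033 ] [536.71075031 243.42490221]
```

View pics/c2.png

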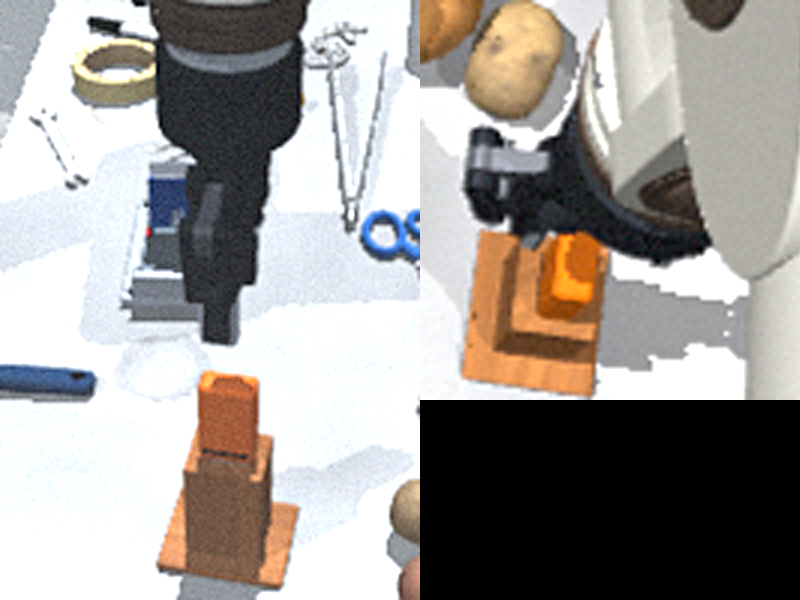

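```bash
python3 -m handwheel '[[0.4,0,0,-0.015,0],[0.4,0,0,-0.03,0],[0.4,0,0,-0.045,0],[0.4,0,0,-0.045,0],[0.4,0,0,-0.045,0]]'
cat > look.py <<'E'
import sys
from workcell import viewer,get_obs
from h import *
def look(name,sr,tr,f=3,al=1.7,save=True):
    s=viewer.camera('side');t=viewer.camera('top')
    pickle.dump((s,t),open(f'pics/{name}.pkl','wb'))
    a=[cv2.resize(c['color'][r[1]:r[3],r[0]:r[2]],None,fx=f,fy=f,interpolation=cv2.INTER_CUBIC) for c,r in((s,sr),(t,tr))]
    h=max(i.shape[0] for i in a)
    a=[cv2.copyMakeBorder(i,0,h-i.shape[0],0,0,cv2.BORDER_CONSTANT) for i in a]
    im=cv2.convertScaleAbs(np.hstack(a),alpha=al); print(im.shape); cv2.imwrite(f'pics/{name}.png',im)
    o=get_obs(); print(o['ee_pos'],o['tcp_rot'],o['opening'],o['wrist_force']); return s,t,o
E
python3 -c "
from look import *
s,t,o=look('c3',(290,140,390,300),(350,130,450,230),3.9)
x,y,z=o['ee_pos']
for k in(-.0255,.0255): print((proj(s,(x+.14*k,y+.99*k,z+.004))-[290,140])*3.9)
"
```

```text
time: 3.05
ee_pos: [0.5606, 0.0353, 0.1165]
tcp_rot: [-180.0, 0.1, 82.0]
wrist_force: [0.1, -0.5, -0.3]
opening: 0.0513
(624, 780, 3)
[0.56115758 0.03535103 0.11738828] [1.79934197e+02 1.14054812e-01 8.19582455e+01] 0.05137841150272413 [-0.55993685 -0.06827148  0.48699909]
[169.5916739  407.86974654]
[190.77780109 336.11462024]
```

View pics/c3.png

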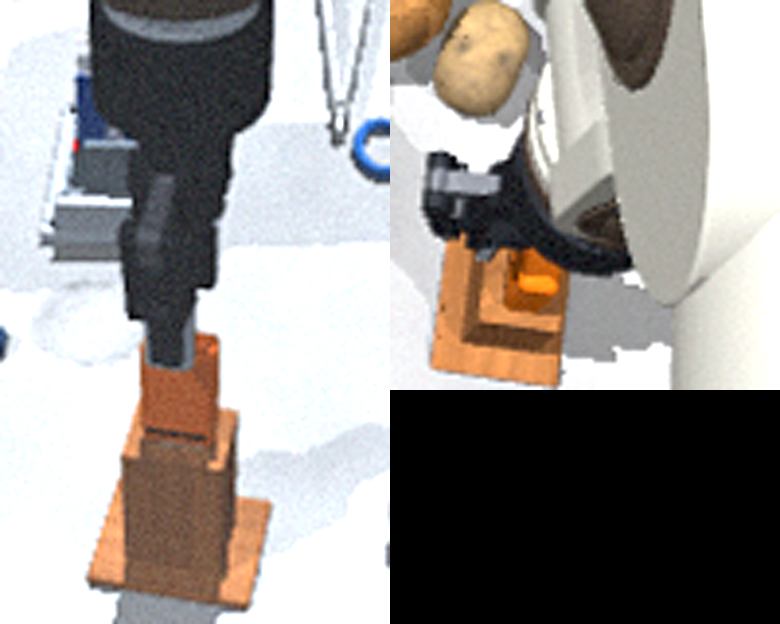

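```bash
python3 -m handwheel '[[0.66,0,0,0,0],[0.66,0,0,0,0],[0.66,0,0,0,0]]'
python3 -c "
from look import *
s,t,o=look('c4',(290,140,390,300),(350,130,450,230),3.9)
x,y,z=o['ee_pos']
for k in(-.015,.015): print((proj(s,(x+.14*k,y+.99*k,z+.0))-[290,140])*3.9)
"
```

```text
time: 3.45
ee_pos: [0.5614, 0.0354, 0.1178]
tcp_rot: [179.9, 0.1, 82.0]
wrist_force: [-0.4, -0.1, 0.3]
opening: 0.029
(624, 780, 3)
[0.56122828 0.03535046 0.1175468 ] [1.79921579e+02 1.11262672e-01 8.19552499e+01] 0.028924274815920994 [ 0.12255423  0.58500387 -0.08575113]
[174.33021424 398.51016104]
[186.7456951  356.27023547]
```

View pics/c4.png

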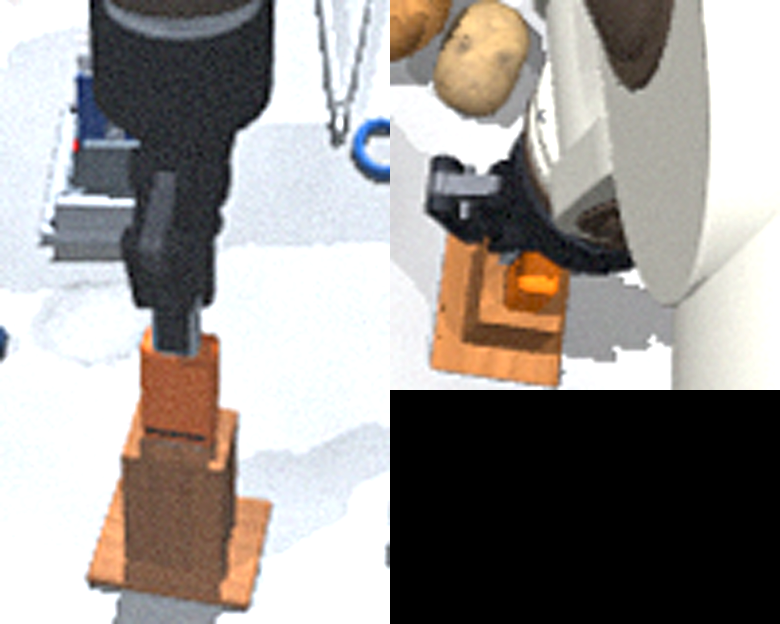

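```bash
python3 -m handwheel '[[0.6,-0.001,0,-0.01,0],[0.6,-0.001,0,-0.02,0],[0.6,-0.001,0,-0.02,0],[0.6,-0.001,0,-0.02,0]]'
python3 -c "
from look import *
s,t,o=look('c5',(290,140,390,300),(350,130,450,230),3.9)
x,y,z=o['ee_pos']
for k in(-.0175,.0175): print((proj(s,(x+.14*k,y+.99*k,z+.0))-[290,140])*3.9)
print(o['q'],o['joint_efforts'])
"
```

```text
time: 3.95
ee_pos: [0.5598, 0.0353, 0.0969]
tcp_rot: [180.0, 0.1, 82.0]
wrist_force: [-0.8, -0.4, -0.1]
opening: 0.0342
(624, 780, 3)
[0.56030438 0.03536206 0.09768486] [1.79912380e+02 1.09361197e-01 8.19588832e+01] 0.0345965257498182 [-0.3408593  -0.14159775 -0.74809127]
[171.60577676 432.47642015]
[185.92955844 382.9396519 ]
[ 3.68165492  5.63170452 -0.51837747 83.78634517 -0.12488235 11.72261884] [ 6.95131966e-04 -5.28773582e+01  4.65776145e+01 -1.23940766e-02
 -7.25492879e-03 -6.06742356e-05]
```

View pics/c5.png

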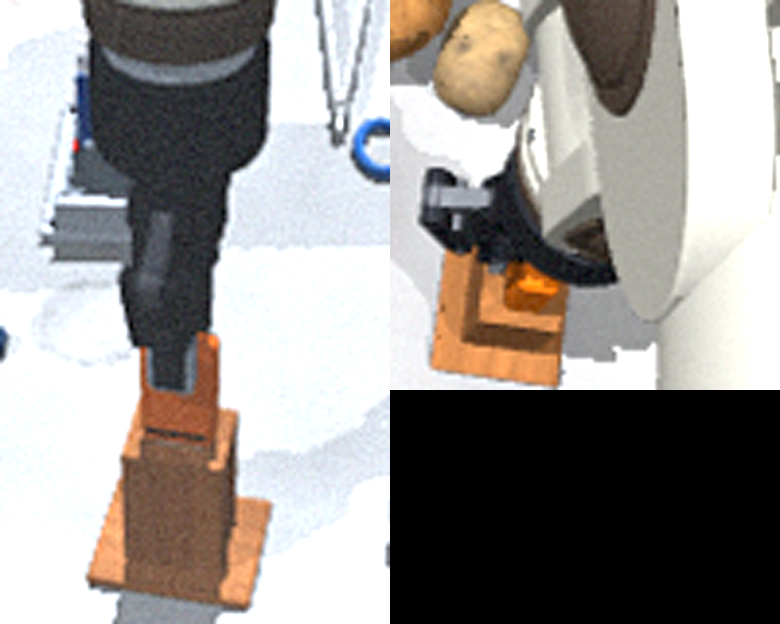

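```bash
python3 -m handwheel '[[0.6,0,0,-0.005,0],[0.6,0,0,-0.01,0],[0.6,0,0,-0.01,0]]'; python3 -m handwheel '[[0.8,0,0,0,0],[0.8,0,0,0,0],[0.8,0,0,0,0],[0.8,0,0,0,0],[0.8,0,0,0,0]]' 30
python3 -c "
from look import *
s,t,o=look('c6',(290,140,390,300),(350,130,450,230),3.9)
x,y,z=o['ee_pos']
for k in(-.01,.01): print((proj(s,(x+.14*k,y+.99*k,z+.0))-[290,140])*3.9)
"
```

```text
time: 4.35
ee_pos: [0.5599, 0.0354, 0.0867]
tcp_rot: [180.0, 0.1, 82.0]
wrist_force: [0.4, 0.0, 0.4]
opening: 0.0342
time: 4.85
ee_pos: [0.5599, 0.0353, 0.0867]
tcp_rot: [180.0, 0.1, 82.0]
wrist_force: [0.5, 0.3, -0.4]
opening: 0.0192
(624, 780, 3)
[0.55989377 0.03532287 0.08675431] [1.79978110e+02 1.23881622e-01 8.19563112e+01] 0.01928570416617012 [ 0.49010455 -0.4072001  -0.68299468]
[174.04248202 437.9316014 ]
[182.17260278 409.55665492]
```

View pics/c6.png

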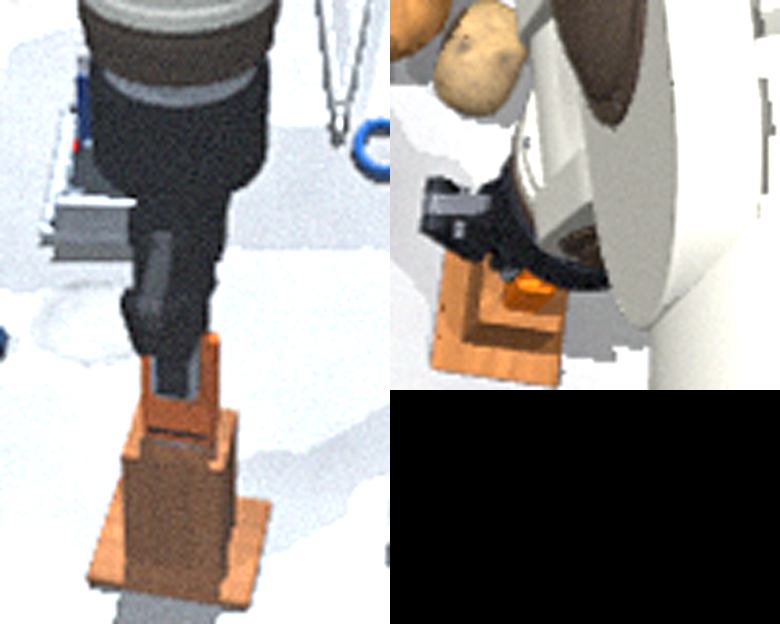

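```bash
python3 -m handwheel '[[0.8,0,0,0.005,0],[0.8,0,0,0.02,0],[0.8,0,0,0.04,0],[0.8,0,0,0.06,0],[0.8,0,0,0.08,0]]';python3 -m handwheel '[[0.8,0,0,0.02,0],[0.8,0,0,0.035,0],[0.8,0,0,0.035,0],[0.8,0,0,0.035,0]]'
python3 -c "
from look import *
s,t,o=look('c7',(290,110,390,300),(320,130,450,230),3)
"
```

```text
time: 5.45
ee_pos: [0.56, 0.0354, 0.169]
tcp_rot: [179.9, 0.1, 82.0]
wrist_force: [1.0, 0.3, -1.0]
opening: 0.0193
time: 5.85
ee_pos: [0.5602, 0.0353, 0.2044]
tcp_rot: [179.9, 0.1, 82.0]
wrist_force: [-0.3, -0.4, -0.9]
opening: 0.0195
(570, 690, 3)
[0.55972574 0.03531171 0.20324084] [1.79970436e+02 1.21187319e-01 8.19576408e+01] 0.01934879983531257 [-0.5371692   0.02644151 -0.70155063]
```

View pics/c7.png

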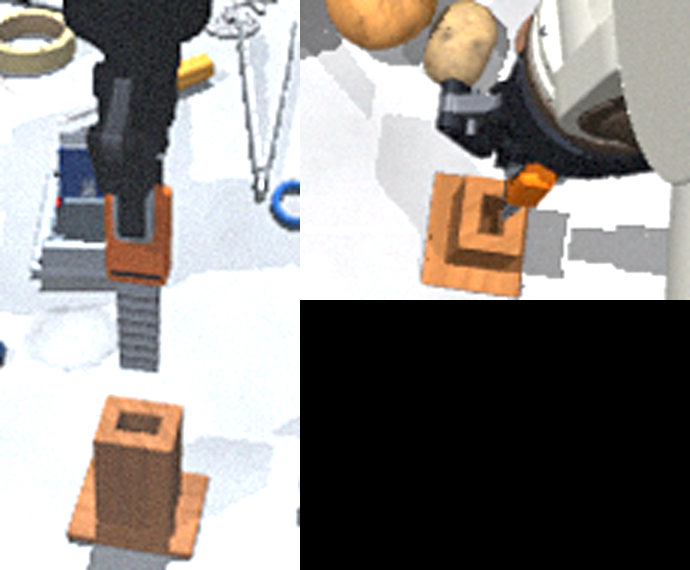

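Run:
```python
from h import *
S,T=pickle.load(open('pics/c7.pkl','rb'))
for z in(.117,.127,.137): print(z,proj(S,(.5598,.0353,z)),proj(T,(.5598,.0353,z)))
print(tri(S,(336,232.5),T,(320+(510-300)/3,130+213/3)))
```

```text
0.117 [335.54503002 236.8946467 ] [386.74870508 198.2747775 ]
0.127 [335.51663274 232.89535823] [387.58107473 197.28146553]
0.137 [335.48779157 228.83355667] [388.43261078 196.26528125]
(array([0.55651482, 0.03203178, 0.12953697]), np.float64(0.008934068574743952))
```

```bash
python3 -m handwheel '[[0.8,-0.004,0.02,0,1],[0.8,-0.01,0.055,0,2],[0.8,-0.018,0.095,0,4],[0.8,-0.025,0.135,0,6],[0.8,-0.033,0.175,0,7.7]]';python3 -m handwheel '[[0.8,-0.008,0.04,0,0],[0.8,-0.015,0.08,0,0],[0.8,-0.02,0.11,0,0],[0.8,-0.024,0.13,0,0],[0.8,-0.024,0.13,0,0]]'
python3 -c "
from look import *
o=get_obs();print(o['ee_pos'],o['tcp_rot'],o['wrist_force'])"
```

```text
time: 6.45
ee_pos: [0.5259, 0.2116, 0.2022]
tcp_rot: [-180.0, 0.2, 89.7]
wrist_force: [0.8, 0.5, -0.9]
opening: 0.0194
time: 6.95
ee_pos: [0.5008, 0.3437, 0.2006]
tcp_rot: [-179.8, 0.2, 89.9]
wrist_force: [-0.1, -0.5, -1.3]
opening: 0.0191
[0.50075375 0.34365455 0.20059962] [-179.8359609     0.20458859   89.88216837] [-0.09220798 -0.48446955 -1.34393879]
```

```bash
python3 -m handwheel '[[0.8,-0.0008,0.007,0,-0.1],[0.8,-0.0008,0.0134,-0.01,-0.1],[0.8,-0.0008,0.0134,-0.024,-0.1],[0.8,-0.0008,0.0134,-0.024,-0.1],[0.8,-0.0008,0.0134,-0.024,-0.1]]'
python3 -c "
from look import *
s,t,o=look('c8',(280,100,360,220),(180,170,290,270),4)
"
```

```text
time: 7.45
ee_pos: [0.4999, 0.3565, 0.1762]
tcp_rot: [-179.8, 0.2, 89.7]
wrist_force: [0.5, -0.3, -0.7]
opening: 0.0193
(480, 760, 3)
[0.50021319 0.35680672 0.17718886] [-179.86846521    0.18228139   89.7473935 ] 0.019241769079215824 [-0.09983634 -0.17088826 -0.38969985]
```

View pics/c8.png

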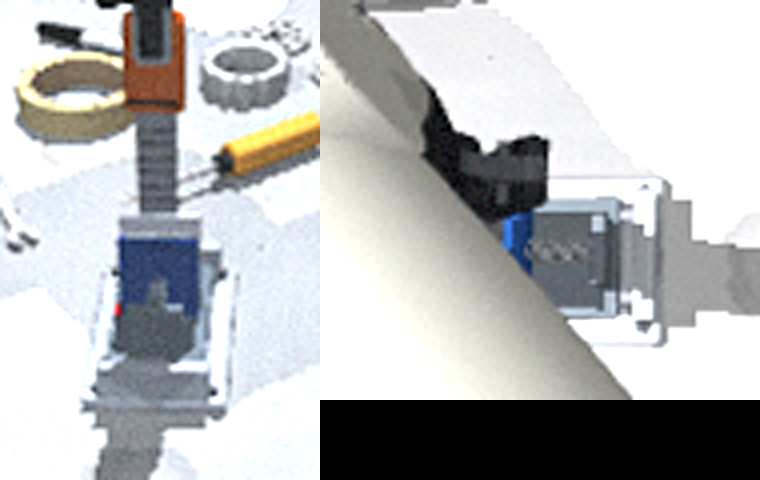

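Run:
```python
from h import *
S,T=pickle.load(open('pics/c8.pkl','rb'))
for p in((.5,.357,.1),(.5,.357,.078),(.5,.368,.087),(.475,.346,.087),(.525,.346,.087)): print(p,(proj(S,p)-[280,100])*4)
```

```text
(0.5, 0.357, 0.1) [156.3784094  209.81163781]
(0.5, 0.357, 0.078) [157.38576353 239.87116405]
(0.5, 0.368, 0.087) [158.52534859 218.29024931]
(0.475, 0.346, 0.087) [115.22928329 236.19059019]
(0.525, 0.346, 0.087) [195.72036024 238.19865093]
```

```bash
python3 -m handwheel '[[0.8,0,0,-0.008,0],[0.8,0,0,-0.016,0],[0.8,0,0,-0.024,0],[0.8,0,0,-0.024,0]]'; python3 -m handwheel '[[0.8,0,0,-0.006,0],[0.8,0,0,-0.012,0],[0.8,0,0,-0.018,0],[0.8,0,0,-0.018,0]]'
python3 -c "
from look import *
s,t,o=look('c9',(280,100,360,220),(180,170,290,270),4)
"
```

```text
time: 7.95
ee_pos: [0.4997, 0.3564, 0.1514]
tcp_rot: [-179.8, 0.3, 89.7]
wrist_force: [0.1, 0.5, -0.1]
opening: 0.0193
time: 8.35
ee_pos: [0.4993, 0.3562, 0.1322]
tcp_rot: [-179.7, 0.3, 89.8]
wrist_force: [0.0, 1.1, -0.4]
opening: 0.0192
(480, 760, 3)
[0.49961734 0.356358   0.13331288] [-179.75088659    0.26951436   89.74696713] 0.01965738075145834 [-0.89073666  0.13864309 -0.50172812]
```

View pics/c9.png

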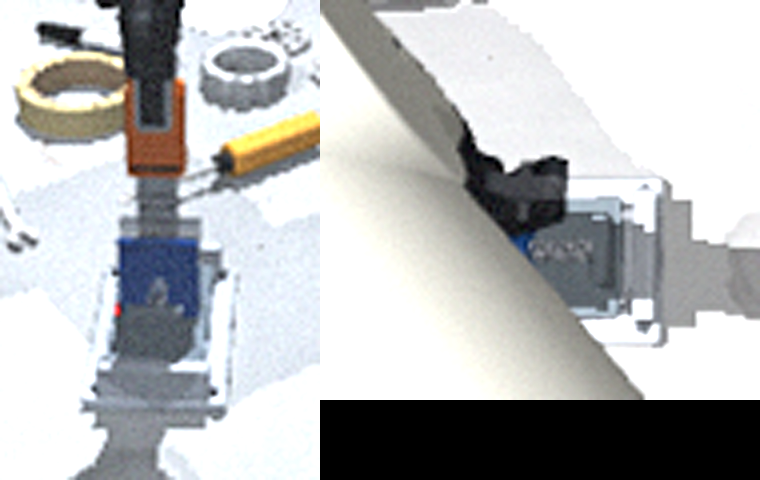

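```bash
cat > f.py <<'E'
from workcell import viewer,get_obs
import numpy as np
F=[];Z=[]
for i in range(6):
    viewer.camera('side'); o=get_obs(); F.append(o['wrist_force']); Z.append(o['ee_pos'])
print('t',o['time'],'F',np.mean(F,0).round(2),'sd',np.std(F,0).round(2),'pos',np.mean(Z,0).round(4),'tip z',np.mean(Z,0)[2].round(4)-.0765,o['opening'])
E
python3 f.py
python3 -m handwheel '[[0.8,0,0,-0.003,0],[0.8,0,0,-0.006,0],[0.8,0,0,-0.006,0]]';python3 f.py
python3 -m handwheel '[[0.8,0,0,-0.003,0],[0.8,0,0,-0.006,0],[0.8,0,0,-0.006,0]]';python3 f.py
```

```text
t 8.75 F [ 0.24  0.12 -0.62] sd [0.67 0.44 0.39] pos [0.4998 0.3565 0.1337] tip z 0.057200000000000015 0.01924307283873862
time: 9.05
ee_pos: [0.4995, 0.3564, 0.127]
tcp_rot: [-179.7, 0.3, 89.8]
wrist_force: [-0.1, 0.1, -1.3]
opening: 0.0195
t 9.35 F [-0.1  -0.04 -0.88] sd [0.51 0.51 0.14] pos [0.4997 0.3564 0.1276] tip z 0.05109999999999999 0.019627556730880822
time: 9.65
ee_pos: [0.4996, 0.3564, 0.1211]
tcp_rot: [-179.7, 0.3, 89.7]
wrist_force: [0.7, 1.1, -1.2]
opening: 0.0198
t 9.95 F [ 0.1  -0.11 -0.93] sd [0.65 0.38 0.6 ] pos [0.4997 0.3564 0.1217] tip z 0.045200000000000004 0.019642973950040245
```

```bash
python3 -m handwheel '[[0.8,0,0,-0.002,0],[0.8,0,0,-0.004,0],[0.8,0,0,-0.004,0]]';python3 f.py
python3 -m handwheel '[[0.8,0,0,-0.002,0],[0.8,0,0,-0.004,0],[0.8,0,0,-0.004,0]]';python3 f.py
```

```text
time: 10.25
ee_pos: [0.4998, 0.3564, 0.1175]
tcp_rot: [-179.8, 0.3, 89.7]
wrist_force: [0.8, 0.6, -1.6]
opening: 0.0193
t 10.55 F [ 0.27  0.27 -2.04] sd [0.21 0.58 0.49] pos [0.4998 0.3564 0.1177] tip z 0.0412 0.019387678504777916
time: 10.85
ee_pos: [0.4998, 0.3564, 0.1135]
tcp_rot: [-179.8, 0.3, 89.7]
wrist_force: [1.5, 0.0, -1.6]
opening: 0.0192
t 11.15 F [ 0.69  0.17 -1.73] sd [0.46 0.42 0.55] pos [0.4997 0.3564 0.1136] tip z 0.03710000000000001 0.0196947859643778
```

```bash
python3 -m handwheel '[[0.8,0,0,-0.002,0],[0.8,0,0,-0.004,0],[0.8,0,0,-0.004,0]]';python3 f.py
python3 -c "
from look import *
s,t,o=look('c10',(280,100,360,220),(180,170,290,270),4)
"
```

```text
time: 11.45
ee_pos: [0.4998, 0.3564, 0.1095]
tcp_rot: [-179.8, 0.3, 89.7]
wrist_force: [1.6, -0.6, 0.1]
opening: 0.0195
t 11.75 F [ 0.79  0.17 -0.88] sd [0.48 0.39 0.43] pos [0.4997 0.3564 0.1095] tip z 0.033 0.01932334735577503
(480, 760, 3)
[0.49971922 0.35640303 0.10947346] [-179.76346914    0.26517044   89.747803  ] 0.019485840534174785 [ 1.02012612  0.121533   -0.98915715]
```

View pics/c10.png

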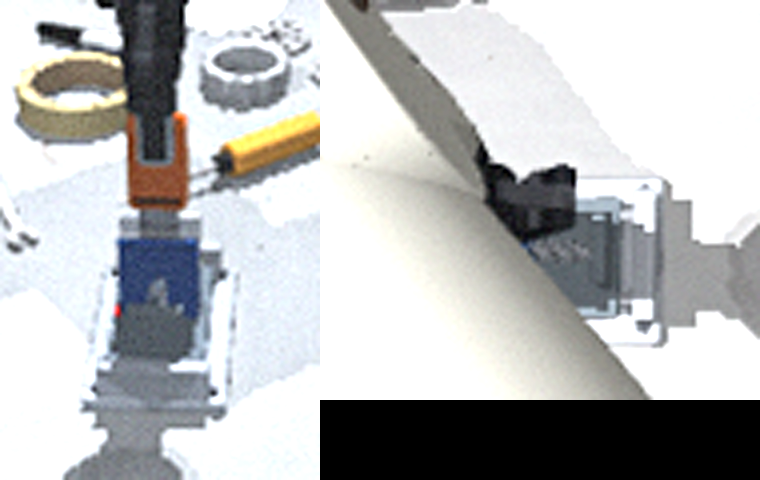

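```bash
python3 -m handwheel '[[0.8,0,0,-0.0015,0],[0.8,0,0,-0.003,0],[0.8,0,0,-0.003,0]]';python3 f.py
python3 -m handwheel '[[0.8,0,0,-0.0015,0],[0.8,0,0,-0.003,0],[0.8,0,0,-0.003,0]]';python3 f.py
python3 - <<'E'
from h import *
for n in('c8','c10'):
    S,T=pickle.load(open(f'pics/{n}.pkl','rb'))
    g=S['color'][140:200,280:345]
    cv2.imwrite(f'pics/{n}z.png',cv2.convertScaleAbs(cv2.resize(g,None,fx=9,fy=9,interpolation=cv2.INTER_NEAREST),alpha=1.7))
a=cv2.imread('pics/c8z.png');b=cv2.imread('pics/c10z.png');cv2.imwrite('pics/cmp.png',cv2.resize(np.hstack([a,b]),(790,365)))
print((proj(S,(.5,.347,.105))-[280,100])*4)
E
```

```text
time: 12.15
ee_pos: [0.4997, 0.3564, 0.1065]
tcp_rot: [-179.8, 0.3, 89.7]
wrist_force: [0.7, -0.0, 1.0]
opening: 0.0192
t 12.45 F [0.19 0.65 1.17] sd [0.37 0.43 0.5 ] pos [0.4997 0.3564 0.1065] tip z 0.03 0.019500615963789974
time: 12.75
ee_pos: [0.4998, 0.3564, 0.1033]
tcp_rot: [-179.8, 0.3, 89.7]
wrist_force: [0.9, 0.5, 2.4]
opening: 0.0194
t 13.05 F [0.5  0.08 1.29] sd [0.61 0.32 0.51] pos [0.4997 0.3564 0.1033] tip z 0.026800000000000004 0.018974196840726213
[154.69511751 211.43433829]
```

View pics/cmp.png

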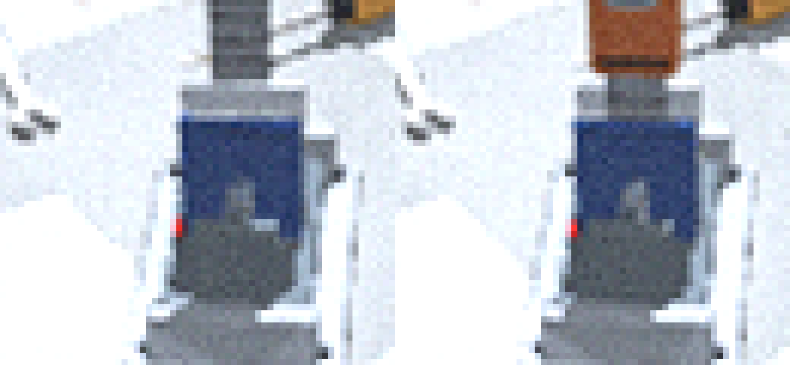

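Run:
```python
from h import *
from workcell import viewer
ims=[viewer.camera('side')['color'].astype(float) for _ in range(8)]
np.save('pics/avgA.npy',np.mean(ims,0))
pre=[pickle.load(open(f'pics/{n}.pkl','rb')) for n in('c8','c9','c10')]
L=[('side0',pickle.load(open('pics/side0.pkl','rb'))['color'].astype(float))]+[(n,p[0]['color'].astype(float)) for n,p in zip(('c8','c9','c10'),pre)]+[('now',np.mean(ims,0))]
for n,im in L:
    for cs in((311,313),(326,329)):
        c=im[148:170,cs[0]:cs[1]].mean(1)
        print(n,cs,'gray',c.mean(1).round(0).astype(int).tolist()); print('   B-R',(c[:,0]-c[:,2]).round(0).astype(int).tolist())
```

```text
side0 (311, 313) gray [144, 132, 126, 129, 142, 134, 104, 83, 79, 86, 100, 77, 34, 40, 46, 40, 45, 45, 41, 42, 44, 45]
   B-R [8, 4, 4, 12, 12, 12, 14, 12, 13, 10, 18, 30, 36, 33, 34, 34, 32, 32, 32, 31, 34, 32]
side0 (326, 329) gray [119, 100, 126, 136, 137, 160, 124, 78, 84, 85, 91, 75, 52, 40, 39, 43, 43, 43, 39, 44, 43, 43]
   B-R [9, 8, 10, 11, 11, 12, 9, 11, 11, 11, 9, 29, 53, 35, 30, 36, 32, 34, 33, 32, 33, 32]
c8 (311, 313) gray [137, 140, 133, 137, 148, 142, 106, 83, 85, 86, 106, 78, 42, 43, 44, 45, 43, 46, 39, 44, 46, 45]
   B-R [7, 2, 7, 11, 12, 14, 12, 12, 12, 11, 20, 34, 34, 34, 36, 35, 34, 34, 34, 30, 36, 34]
c8 (326, 329) gray [124, 105, 130, 146, 141, 166, 129, 79, 88, 90, 95, 76, 51, 42, 41, 44, 45, 46, 42, 41, 44, 45]
   B-R [9, 9, 9, 12, 12, 10, 12, 12, 11, 10, 8, 31, 54, 37, 29, 35, 34, 36, 33, 37, 33, 35]
c9 (311, 313) gray [140, 140, 132, 135, 153, 139, 94, 76, 90, 90, 98, 79, 55, 42, 36, 43, 45, 45, 45, 48, 43, 43]
   B-R [6, 2, 8, 9, 13, 15, 11, 10, 11, 11, 10, 39, 58, 30, 27, 32, 38, 34, 32, 34, 34, 33]
c9 (326, 329) gray [126, 107, 130, 147, 145, 150, 109, 6
[... 302 characters left out ...]
14, 10, 14, 12, 10, 24, 46, 31, 29, 36, 32, 37, 35, 32, 34, 34]
c10 (326, 329) gray [90, 90, 118, 129, 142, 172, 132, 82, 86, 87, 92, 78, 63, 40, 38, 43, 45, 41, 41, 45, 44, 44]
   B-R [-14, -10, -4, 0, 10, 10, 10, 12, 11, 11, 11, 29, 61, 39, 27, 41, 34, 35, 34, 35, 35, 35]
now (311, 313) gray [101, 105, 95, 93, 101, 113, 103, 87, 88, 89, 89, 67, 55, 45, 42, 44, 45, 44, 43, 43, 45, 44]
   B-R [-17, -17, -16, -12, -14, 3, 15, 13, 12, 12, 9, 25, 55, 39, 29, 36, 36, 34, 34, 34, 34, 35]
now (326, 329) gray [89, 90, 108, 119, 120, 138, 116, 85, 89, 89, 102, 80, 56, 44, 39, 45, 45, 43, 43, 44, 43, 43]
   B-R [-13, -12, -10, -6, -4, 1, 11, 14, 12, 11, 13, 13, 48, 42, 30, 38, 36, 36, 35, 36, 35, 35]
```

```bash
python3 -m handwheel '[[0.8,0,0,-0.002,0],[0.8,0,0,-0.004,0],[0.8,0,0,-0.004,0]]';python3 f.py; python3 f.py
```

```text
time: 13.75
ee_pos: [0.4997, 0.3564, 0.0993]
tcp_rot: [-179.8, 0.3, 89.7]
wrist_force: [-0.5, -0.2, 2.0]
opening: 0.0192
t 14.05 F [ 0.94 -0.18  2.17] sd [0.57 0.36 0.8 ] pos [0.4997 0.3564 0.0993] tip z 0.0228 0.01946731523734094
t 14.35 F [ 1.24 -0.33  1.54] sd [0.32 0.25 0.41] pos [0.4997 0.3564 0.0993] tip z 0.0228 0.019550653867590473
```

Run:
```python
from h import *
from workcell import viewer
S=[];T=[]
for _ in range(6):
    S.append(viewer.camera('side')['color'].astype(float));T.append(viewer.camera('top')['color'].astype(float))
S=np.mean(S,0);T=np.mean(T,0);np.save('pics/S11.npy',S);np.save('pics/T11.npy',T)
t0=pickle.load(open('pics/top0.pkl','rb'))['color'].astype(float)
f=lambda im:cv2.convertScaleAbs(cv2.resize(im[210:260,205:270].clip(0,255).astype(np.uint8),None,fx=6,fy=6,interpolation=cv2.INTER_NEAREST),alpha=1.6)
s0=pickle.load(open('pics/side0.pkl','rb'))['color'].astype(float)
g=lambda im:cv2.convertScaleAbs(cv2.resize(im[145:190,298:346].clip(0,255).astype(np.uint8),(390,300),interpolation=cv2.INTER_NEAREST),alpha=1.8)
cv2.imwrite('pics/d11.png',np.vstack([np.hstack([f(t0),f(T)]),np.hstack([g(s0),g(S)])]))
```

```text
(no output)
```

View pics/d11.png

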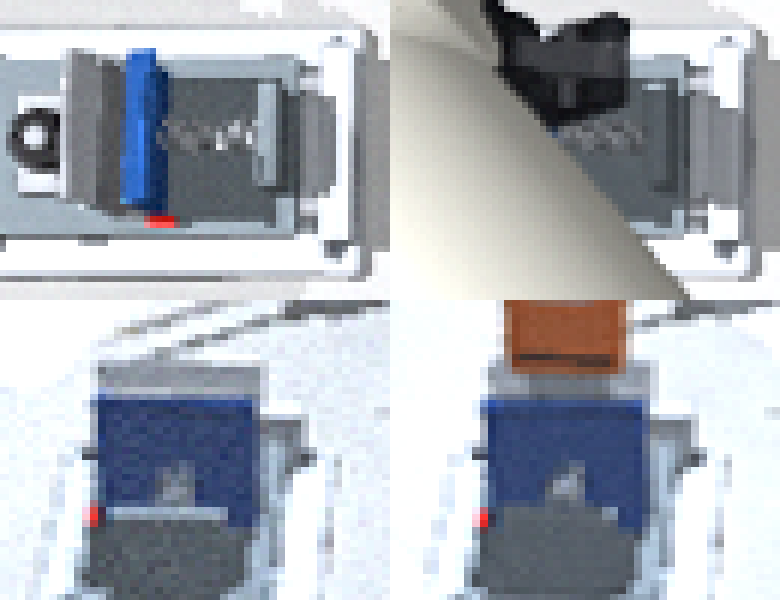

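```bash
cat > m.py <<'E'
from h import *
def meas(im):
    im=im.astype(float); r={}
    w=(im[...,2]-im[...,:2].max(2))[165:185,303:316].clip(15,None)-15
    yy,xx=np.mgrid[165:185,303:316]; r['red']=((w*xx).sum()/w.sum()).round(2),((w*yy).sum()/w.sum()).round(2)
    return r
def shift(a,b,x0,y0,x1,y1):
    A=cv2.cvtColor(a.astype(np.float32),cv2.COLOR_BGR2GRAY)[y0:y1,x0:x1];B=cv2.cvtColor(b.astype(np.float32),cv2.COLOR_BGR2GRAY)[y0:y1,x0:x1]
    W=np.eye(2,3,dtype=np.float32)
    try: cc,W=cv2.findTransformECC(A,B,W,cv2.MOTION_TRANSLATION,(3,200,1e-6),None,1); return W[0,2].round(2),W[1,2].round(2),round(cc,3)
    except cv2.error as e: return 'fail'
def load(n): return pickle.load(open(f'pics/{n}.pkl','rb'))[0]['color']
E
python3 - <<'E'
from m import *
s0=pickle.load(open('pics/side0.pkl','rb'));S=s0
print('px/mm y:',[(proj(S,(.5,.347,z))-proj(S,(.5,.346,z))).round(3) for z in(.03,.087)])
L=[('side0',s0['color'])]+[(n,load(n)) for n in('c8','c9','c10')]+[('A',np.load('pics/avgA.npy')),('S11',np.load('pics/S11.npy'))]
ref=load('c8')
R={'fenceL':(306,150,314,158),'fenceR':(324,150,333,158),'blueTopL':(308,157,316,163),'blueTopR':(323,157,332,164),'blueLowR':(324,172,333,184),'block':(326,158,340,172),'end':(300,184,340,200)}
for n,im in L:
    print(n,meas(im),{k:shift(ref,im,*v) for k,v in R.items()})
E
```

```text
px/mm y: [array([ 0.034, -0.225]), array([ 0.036, -0.218])]
side0 {'red': (np.float64(308.96), np.float64(176.94))} {'fenceL': (np.float32(0.33), np.float32(0.34), 0.781), 'fenceR': (np.float32(0.11), np.float32(-0.06), 0.932), 'blueTopL': (np.float32(-0.01), np.float32(-0.03), 0.992), 'blueTopR': (np.float32(-0.08), np.float32(0.09), 0.992), 'blueLowR': (np.float32(-0.02), np.float32(0.12), 0.985), 'block': (np.float32(0.03), np.float32(-0.01), 0.995), 'end': (np.float32(-0.1), np.float32(0.02), 0.884)}
c8 {'red': (np.float64(308.96), np.float64(176.93))} {'fenceL': (np.float32(-0.0), np.float32(-0.0), 1.0), 'fenceR': (np.float32(-0.0), np.float32(0.0), 1.0), 'blueTopL': (np.float32(0.0), np.float32(-0.0), 1.0), 'blueTopR': (np.float32(0.0), np.float32(0.0), 1.0), 'blueLowR': (np.float32(0.0), np.float32(-0.0), 1.0), 'block': (np.float32(-0.0), np.float32(0.0), 1.0), 'end': (np.float32(0.0), np.float32(0.0), 1.0)}
c9 {'red': (np.float64(308.9), np.float64(177.1))} {'fenceL': (np.float32(0.44), np.float32(0.01), 0.784), 'fenceR': (np.float32(-0.29), np.float32(-0.31), 0.842), 'blueTo
[... 793 characters left out ...]
': (np.float32(-4.17), np.float32(-7.24), 0.809), 'blueTopL': (np.float32(0.1), np.float32(0.46), 0.888), 'blueTopR': (np.float32(-0.07), np.float32(0.16), 0.952), 'blueLowR': (np.float32(-0.08), np.float32(0.13), 0.97), 'block': (np.float32(-0.02), np.float32(0.01), 0.996), 'end': (np.float32(-0.07), np.float32(0.0), 0.986)}
S11 {'red': (np.float64(308.89), np.float64(177.26))} {'fenceL': (np.float32(-0.18), np.float32(0.12), 0.518), 'fenceR': 'fail', 'blueTopL': 'fail', 'blueTopR': (np.float32(-0.13), np.float32(0.14), 0.952), 'blueLowR': (np.float32(-0.05), np.float32(0.16), 0.975), 'block': (np.float32(-0.02), np.float32(0.01), 0.995), 'end': (np.float32(-0.08), np.float32(0.02), 0.985)}
```

```bash
for i in 1; do python3 -m handwheel '[[0.8,0,0,-0.001,0]]'; python3 -m handwheel '[[0.8,0,0,-0.001,0]]';  done; python3 f.py; python3 f.py
```

```text
time: 15.05
ee_pos: [0.4998, 0.3565, 0.0987]
tcp_rot: [-179.8, 0.3, 89.8]
wrist_force: [1.0, 0.6, 5.0]
opening: 0.0191
time: 15.15
ee_pos: [0.4998, 0.3565, 0.0981]
tcp_rot: [-179.8, 0.2, 89.8]
wrist_force: [-0.0, -0.1, 5.8]
opening: 0.0195
t 15.45 F [0.   0.11 4.61] sd [0.51 0.42 0.61] pos [0.4998 0.3565 0.0979] tip z 0.021400000000000002 0.01919039884213205
t 15.75 F [-0.1   0.19  4.75] sd [0.44 0.29 0.34] pos [0.4998 0.3565 0.0978] tip z 0.0213 0.019577134171025534
```

```bash
python3 -m handwheel '[[0.8,0,0,0.001,0]]'; python3 -m handwheel '[[0.8,0,0,0.001,0]]'; python3 -m handwheel '[[0.8,0,0,0.004,0],[0.8,0,0,0.009,0],[0.8,0,0,0.014,0],[0.8,0,0,0.019,0],[0.8,0,0,0.023,0]]'; python3 -m handwheel '[[0.8,0,0,0,0],[0.8,0,0,0,0]]'; python3 f.py
```

```text
time: 15.85
ee_pos: [0.4996, 0.3562, 0.0979]
tcp_rot: [-179.7, 0.3, 89.7]
wrist_force: [1.8, 0.2, -4.3]
opening: 0.0194
time: 15.95
ee_pos: [0.4995, 0.3559, 0.098]
tcp_rot: [-179.7, 0.4, 89.7]
wrist_force: [2.1, -0.5, -4.5]
opening: 0.0195
time: 16.45
ee_pos: [0.4997, 0.3561, 0.122]
tcp_rot: [-179.7, 0.3, 89.7]
wrist_force: [0.5, 0.7, -1.0]
opening: 0.0196
time: 16.65
ee_pos: [0.4999, 0.3562, 0.1225]
tcp_rot: [-179.8, 0.3, 89.7]
wrist_force: [-0.4, 0.2, -1.7]
opening: 0.0191
t 16.95 F [-0.06  0.29 -0.71] sd [0.47 0.37 0.3 ] pos [0.4997 0.3561 0.1219] tip z 0.045399999999999996 0.019464768451873952
```

```bash
h(){ grep -E 'ee_pos|wrist_f' | tr '\n' ' '; echo; }
python3 -m handwheel '[[0.8,0,0,-0.0015,0],[0.8,0,0,-0.003,0]]'|h
python3 -m handwheel '[[0.8,0,0,-0.001,0],[0.8,0,0,-0.002,0]]'|h
python3 -m handwheel '[[0.8,0,0,-0.001,0],[0.8,0,0,-0.002,0]]'|h
python3 -m handwheel '[[0.8,0,0,-0.001,0],[0.8,0,0,-0.002,0]]'|h
python3 -m handwheel '[[0.8,0,0,-0.001,0],[0.8,0,0,-0.002,0]]'|h
python3 -m handwheel '[[0.8,0,0,-0.001,0],[0.8,0,0,-0.002,0]]'|h
python3 -m handwheel '[[0.8,0,0,-0.001,0],[0.8,0,0,-0.002,0]]'|h
python3 -m handwheel '[[0.8,0,0,-0.001,0],[0.8,0,0,-0.002,0]]'|h
```

```text
ee_pos: [0.4996, 0.356, 0.1187] wrist_force: [-1.6, -0.4, -0.3] 
ee_pos: [0.4996, 0.356, 0.1166] wrist_force: [-0.7, -0.4, 0.4] 
ee_pos: [0.4996, 0.356, 0.1146] wrist_force: [-0.1, -0.5, 1.0] 
ee_pos: [0.4997, 0.356, 0.1127] wrist_force: [0.5, 0.7, 1.5] 
ee_pos: [0.4998, 0.3561, 0.1107] wrist_force: [-0.5, 0.2, 1.3] 
ee_pos: [0.4998, 0.3561, 0.1087] wrist_force: [0.0, 0.0, 2.7] 
ee_pos: [0.4999, 0.3562, 0.1068] wrist_force: [0.3, 0.7, 2.4] 
ee_pos: [0.4999, 0.3562, 0.1048] wrist_force: [-0.9, -0.8, 3.3]
```

```bash
h(){ grep -E 'ee_pos|wrist_f' | tr '\n' ' '; echo; }
python3 -m handwheel '[[0.8,0,0.0003,0.003,0],[0.8,0,0.0003,0.005,0],[0.8,0,0.0003,0.005,0]]'|h
python3 f.py
```

```text
ee_pos: [0.4997, 0.3564, 0.1097] wrist_force: [-1.1, -0.4, -1.1] 
t 19.15 F [-0.92 -0.32 -1.74] sd [0.49 0.59 0.26] pos [0.4998 0.3565 0.1097] tip z 0.03320000000000001 0.019313647768638365
```

```bash
h(){ grep -E 'ee_pos|wrist_f' | tr '\n' ' '; echo; }
python3 -m handwheel '[[0.8,0,0,-0.001,0],[0.8,0,0,-0.002,0]]'|h
python3 -m handwheel '[[0.8,0,0,-0.0005,0],[0.8,0,0,-0.001,0]]'|h
python3 f.py
```

```text
ee_pos: [0.5001, 0.3566, 0.1082] wrist_force: [0.3, 0.8, 2.7] 
ee_pos: [0.5002, 0.3567, 0.1075] wrist_force: [-0.0, 0.2, 2.2] 
t 19.85 F [0.01 0.02 2.44] sd [0.48 0.62 0.6 ] pos [0.5002 0.3567 0.1074] tip z 0.030899999999999997 0.019202636530819116
```

```bash
python3 -m handwheel '[[0.8,0,0,-0.0007,0],[0.8,0,0,-0.0011,0]]'
python3 f.py
python3 -c "
from look import *
s,t,o=look('c12',(280,100,360,220),(180,170,290,270),4)
o=get_obs();print(o['qd'].round(2) if hasattr(o['qd'],'round') else o['qd'])
x,y,z=o['ee_pos']
print((proj(s,(x,y-.01,z-.0765+.072))-[280,100])*4)
"
```

```text
time: 20.05
ee_pos: [0.5003, 0.3567, 0.1062]
tcp_rot: [-179.8, 0.3, 89.7]
wrist_force: [-0.3, -0.1, 2.4]
opening: 0.0193
t 20.35 F [ 0.43 -0.25  2.14] sd [0.3  0.47 0.55] pos [0.5002 0.3567 0.1062] tip z 0.029700000000000004 0.019646859476372472
(480, 760, 3)
[0.50023402 0.35665118 0.10617974] [-179.83523069    0.26603348   89.74100646] 0.01970900349992594 [-0.18313233 -1.1067154   1.52188768]
[-0.01 -0.01 -0.    0.04  0.01  0.05]
[155.18252202 216.37461843]
```

View pics/c12.png

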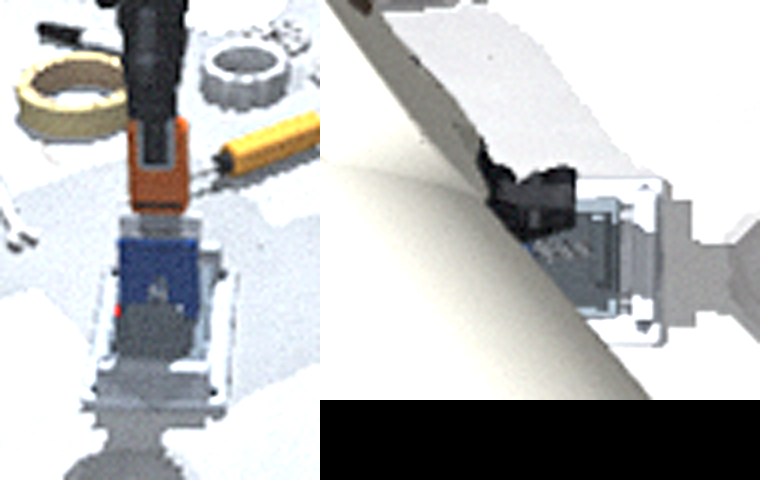

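```bash
python3 -c "
from workcell import job_done,get_obs
print(job_done()); print(get_obs()['time'])"
```

```text
the job is handed in; nothing more can be done
None
the job is handed in; nothing more can be done
```

I took the gauge out of the rack and slid it upright into the gate's gap. I handed the job in at about 20.4 s, still holding the handle with 30 N.

**Final state:** the blade tip is about 30 mm above the table. The net drag is about 3 N (2.1 N measured plus the gauge's weight of roughly 0.9 N), which is at the low end of the 3 to 8 N you gave. In the last pictures the gauge is upright, has not slipped in the fingers, and the handle is clear of the lips.

**Depth and gap:** a slow push in small steps showed drag rising steadily from a tip height of about 44 mm. That means a rest gap of about 7.8 mm, which agrees with 7 to 8 mm from the top camera. It puts the spring plate about 2.0 to 2.1 mm back, worked out from depth and force because I could not see it directly.

Checks that failed or disagreed:
- **First pass too deep:** my first force readings, taken after larger steps, were too low and misled me. The gauge went down to a tip height of about 21 mm, pressing the spring plate back roughly 3 mm at under 7 N. I drew it back and repeated the push slowly.
- **Finger position:** the side camera showed the fingertips about 20 mm higher than the reported tool position. I gripped at a height that was safe either way, which is probably about 9 mm above the named grip point.
- **Spring plate in the pictures:** movement of the plate was too small to measure reliably in the side images, and the arm blocked most of the top view.

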